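# Open the tea box with the spring catch

### The job

Open the wooden tea box so that a tin can be taken out: with a fingertip press down the brass spring button in the hole of its sliding lid, keep it down while you push the lid along over it, and go on pushing until the lid is fully open at its stop. Only press and push: nothing is gripped or lifted, the box stays standing where it is, and the jars, the tin and the lemon round it are left alone.

Things in the scene. Friction and masses are not known exactly. Their poses are not given: they have to be found in the camera images.
- tea_box: wooden box 320 x 150 x 116 mm (its own x, y, z), 2.6 kg, loose; origin: centre of its underside. Its 124 mm wide lid slides open along the box's +x; the catch is at the -x end. Side rails at y = 56 to 75 mm stand 9 mm above the lid. Lid 7 mm thick, its top 107 mm above the origin. Below it: the block that houses the button, 90 mm high, and tins up to 85 mm high
- lid_hole (a point): centre of the hole in the lid, level with the lid's top; moves with the lid. The hole goes right through, 46 mm long (box x) by 40 mm wide (box y), in a flat brass frame. When shut it lies at x = -120 mm, y = 0 of the box; the lid's front end is 40 mm from this point. A fingertip in the hole pushes the lid open by the hole's +x edge
- button_top (a point): centre of the flat top of the brass spring button, 40 mm long (box x), 32 mm wide (box y), that fills the lid's hole; at x = -120 mm, y = 0 of the box. When up, its top is 2 mm above the lid's top, and its upright sides stop the lid from sliding until it is below the lid's underside
- catch (a joint): how far the button is pushed down, m: 0 = up, 0.014 = bottomed; 2.5 N to start, 6 N at the bottom. The lid is free beyond 0.009 (press to 0.011 or more). Once the lid's front strip covers the button it is kept down at 0.009 by the lid; when the lid is open beyond 0.060 it springs up again in front of the lid
- lid (a joint): how far the lid is open, m: 0 = shut, 0.160 = fully open at its stop. With the button up it can move only 0.003. It slides with about 2 to 4 N and stays where it is left
- spice_a_mid (a point): centre of a glass spice jar with a screw cap, 45 mm across, 106 mm tall, standing behind the box; leave alone
- spice_b_mid (a point): centre of a second such spice jar, 45 mm across, 106 mm tall, standing behind the box; leave alone
- tin_green_mid (a point): centre of a round tea tin, 72 mm across, 105 mm tall, standing off the catch end of the box; leave alone
- lemon_mid (a point): centre of a lemon, 71 x 53 x 51 mm, lying on the robot's side of the box; leave alone

How it is judged (in metres and radians):
On the way, in this order (a step that is already met when the one before it is completed fails the run):
1. the button is pressed down below the lid while the lid is still shut (value of joint catch above 0.009 m and value of joint lid below 0.008 m), for 0.1 s.
2. the lid slides over the button, which is down under it (value of joint lid between 0.025 and 0.06 m and value of joint catch above 0.008 m), for 0.05 s.
At the end, for the whole second after the job is handed in: the lid is open by more than 150 of its 160 mm and at rest, the button has sprung up again in front of it, the box stands level within 30 mm of where it stood, and the jars, the tin and the lemon are within 20 mm of where they stood (value of joint lid above 0.15 m and value of joint catch below 0.002 m and velocity of joint lid between -0.005 and 0.005 m/s and distance of tea_box from where it was at the start of the episode below 0.03 m and angle between tea_box's own z axis and vertical below 0.05 rad and linear speed of tea_box below 0.01 m/s and distance of each of spice_a_mid, spice_b_mid, tin_green_mid, lemon_mid from where it was at the start of the episode below 0.02 m); the robot touches nothing.
It fails at once if the tea box is lifted or tipped (height (world z) of tea_box above 0.01 m or angle between tea_box's own z axis and vertical above 0.1 rad).
It fails at once if the tea box is shoved away (distance of tea_box from where it was at the start of the episode above 0.03 m).
It fails at once if a jar, the tin or the lemon is moved or lifted (distance of any of spice_a_mid, spice_b_mid, tin_green_mid, lemon_mid from where it was at the start of the episode above 0.02 m).
It also fails if it takes over 40 s, if anything falls off the work surface, if the arm or the gripper's body presses on something with over 40 N, if the wrist force passes 120 N, or if a joint passes its speed limit or range.

### The arm

A 7-joint arm with a two-finger parallel gripper is mounted at the origin on a cart in front of the work surface, level with it; the furniture and walls round the work are solid. World frame = base frame: x ahead of the robot, y to its left, z up, the work surface at z = 0. Lengths are in mm, angles in rad, forces in N, time in s.
With the tool pointing down it reaches from about 400 to 875 mm from the base axis. Payload 6.5 kg.
Tool frame: the origin (TCP) lies at the very end of the fingers, on their centre line; the grasp point (between the pads) lies 19 mm behind it; z points along the fingers, y is the line along which they close (so a half turn about z gives the same grasp; the last joint's range is limited). The gripper opens to 88 mm and grips with 3 to 60 N. Pads are 18 mm wide; open, the fingers measure 123 mm over their backs; the gripper's body (75 mm by 187 mm) begins 45 mm behind the grasp point.
Start: joints at [1.178, 0.536, -0.004, 1.538, 0.003, 1.067, -0.071], TCP at [208.655, -615.592, 238.716] pointing down, gripper open.
Joint ranges: [-2.7, 2.7], [-0.37, 2.16], [-1.27, 1.26], [0.24, 2.4], [-1.31, 4.45], [0.19, 1.91], [-2.76, 2.76]. Speed limits (rad/s): [2.39, 2.39, 3.14, 3.14, 3.14, 3.14, 3.14].

### API

Orientations are given as a unit quaternion [x, y, z, w].
In Python, from cell import ctrl, optics, hand_in gives the robot as it stands.
- The arm moves only by the tool step_arm, never from a script. Its argument "deltas" is one flat list of numbers, 7 for each row, row after row: the shift along the tool's x, y, z scaled (see below), then the turn, a rotation vector about the tool's x, y, z scaled (see below), then the opening, from -1 (shut) to 1 (fully open), so that 0 is half open. In form: [tx, ty, tz, ax, ay, az, jaw, tx, ty, tz, ax, ay, az, jaw, ...]. A call has 1 to 5 rows; each row is the pose to reach, as a shift and turn from the pose commanded when the call began, along the tool's axes at that moment, turning the shorter way round; what a row does not reach only later rows make up. The controller multiplies each number of a shift by 40 cm and each number of a turn by 180 degrees. A row lasts 1/12 s, in which the tool goes at most 41.7 mm and 7.16 degrees, less where a joint would pass 70% of its speed; a pose out of reach is approached as far as the arm can. A call with a number of a shift or a turn outside -1 to 1 is refused whole. A call with a gripper value outside its range is refused whole. The fingers move at their own pace and stop on an object; "force" is the grip in N (left out, the last holds). Time passes only in rows, so rows that repeat a pose let the fingers close. It gives the time, the measured TCP pose, the force, the opening and the grip force at its end, in the units of the state.
- ctrl.get_obs(): the state, without advancing time (a new reading comes with each control period).
- optics.camera(name): name is "side" or "top" or "wrist"; returns a dict with "image" (420x560x3 uint8, red, green, blue), "range_z" (420x560 float32, mm along the optical axis (not along the pixel's ray), 0 where there is no reading), "K" (3x3 intrinsics, pixels), "dist_coeffs" ([k1, k2, p1, p2, k3] as OpenCV has them; the pictures are not rectified), "camera_from_world" (4x4, takes a point from world to camera coordinates); the wrist camera has in their place "T_tool_cam" (4x4, takes a point from camera to tool coordinates, whose origin is the TCP and whose axes are the flange's). Camera axes: x right, y down, z forward; pixel columns grow to the right and rows downward; lengths in mm; the calibration is good to about 2 mm. A picture is of the moment at which its call begins: read the wrist's pose just before it.
- hand_in(): hands the job in; it is judged then, once.
The state is a dict: "t": time; "q": joint angles; "dq": joint speeds; "tau": joint torques, N m; "position": TCP position; "eef_rot": TCP orientation; "ft_force": force on the tool from outside, world axes, zero at the start; "moment": the same for the moment, N m; "finger_gap": finger opening in mm; "grip_force": force on a finger pad.
Only numpy, scipy, OpenCV 4.12 (cv2) and the standard library are available. Lean on these libraries where they do the work, as an engineer would, in place of code of your own. Each camera call takes 0.05 s, during which the arm holds its last target. There are 200 camera calls.

## Working session

There is one attempt and no reset: what is moved stays moved. The work goes in short steps, Python scripts to look and compute and a tool call to move; the robot and the scene stay as the last step left them, time stands still between calls to the robot, and variables do not carry over. Pictures are saved under pics/ and viewed, at most 10 in all, crops included, and the job is handed in when it is done.

Besides the shell and the picture viewer there is one more tool, called after "Emit:" as name(argument=value, ...), one argument or row to a line, values as JSON. step_arm: Moves the arm, as the interface text tells. Its arguments: {"type":"object","properties":{"deltas":{"type":"array"},"force":{"type":"number"}},"required":["deltas"]}

```bash
mkdir -p pics
cat > h.py <<'E'
import numpy as np,cv2
from cell import ctrl,optics,hand_in
from scipy.spatial.transform import Rotation as R
def pts(c,T=None):
    h,w=c['range_z'].shape
    u,v=np.meshgrid(np.arange(w),np.arange(h))
    p=cv2.undistortPoints(np.stack([u,v],-1).reshape(-1,1,2).astype(np.float32),c['K'],np.array(c['dist_coeffs'])).reshape(h,w,2)
    z=c['range_z'][...,None]
    P=np.concatenate([p*z,z,np.ones_like(z)],-1)
    if T is None: T=np.linalg.inv(c['camera_from_world'])
    W=(P@np.array(T).T)[...,:3]; W[z[...,0]==0]=np.nan
    return W
def wristT(o,c):
    T=np.eye(4);T[:3,:3]=R.from_quat(o['eef_rot']).as_matrix();T[:3,3]=o['position'];return T@np.array(c['T_tool_cam'])
E
python3 - <<'E'
from h import *
o=ctrl.get_obs();print({k:np.round(v,3) for k,v in o.items()})
print(R.from_quat(o['eef_rot']).as_matrix().round(3))
for n in ['top','side']:
    c=optics.camera(n);cv2.imwrite(f'pics/{n}0.png',c['image'][...,::-1])
    np.savez(f'{n}0.npz',W=pts(c),im=c['image'])
E
```

```text
{'t': np.float64(0.0), 'q': array([ 1.178,  0.537, -0.004,  1.539,  0.003,  1.067, -0.071]), 'dq': array([-0.002,  0.   ,  0.001, -0.001,  0.002, -0.001,  0.001]), 'tau': array([-1.0000e-03, -5.7098e+01,  9.9100e-01, -2.5161e+01, -5.6000e-02,
        1.8000e-02,  0.0000e+00]), 'position': array([ 208.406, -615.042,  237.83 ]), 'eef_rot': array([ 0.987,  0.163, -0.   , -0.001]), 'ft_force': array([-0.089,  0.224, -0.218]), 'moment': array([ 0.002,  0.003, -0.004]), 'grip_force': np.float64(0.0), 'finger_gap': np.float64(88.349)}
[[ 0.947  0.321 -0.001]
 [ 0.321 -0.947  0.002]
 [-0.    -0.002 -1.   ]]
```

View pics/top0.png

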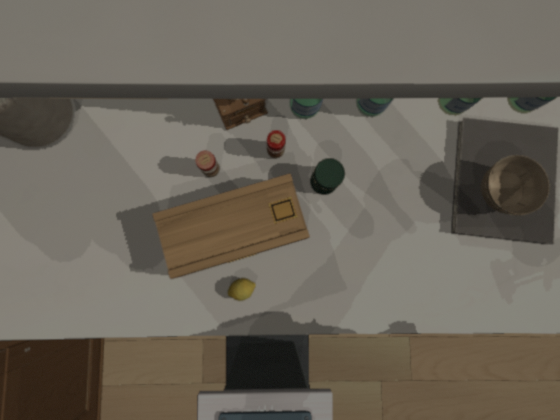

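View pics/side0.png

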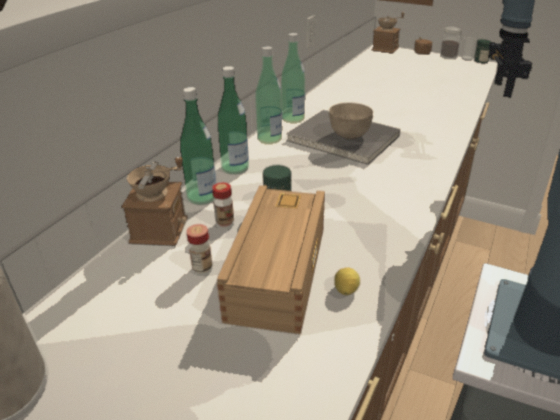

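The top view shows the box with its outline corners at about (155,215), (292,177), (308,238) and (170,277). The brass button is at about (283,210), so the lid opens to image left (world +y). The jars are at (206,162) and (276,142), the green tin at (327,175) and the lemon at (241,289).

Run:
```python
from h import *
for n in ['top','side']:
    d=np.load(n+'0.npz');W=d['W'];im=d['im']
    z=W[...,2]
    m=(z>95)&(z<130)&(W[...,0]>300)&(W[...,0]<800)&(W[...,1]>-300)&(W[...,1]<350)
    m=cv2.morphologyEx(m.astype(np.uint8),cv2.MORPH_OPEN,np.ones((3,3)))
    k,l,s,ce=cv2.connectedComponentsWithStats(m)
    for i in range(1,k):
        if s[i,4]<40: continue
        P=W[l==i];r=cv2.minAreaRect(P[:,:2].astype(np.float32))
        print(n,s[i],np.round(np.nanmedian(P,0),1),r, np.percentile(P[:,2],[5,50,95]).round(1))
    m=(z>15)&(z<90)&(W[...,0]>250)&(W[...,0]<450)&(abs(W[...,1])<250)
    print('lemon?',np.nanmean(W[m],0) if m.any() else 0)
    hsv=cv2.cvtColor(im,cv2.COLOR_RGB2HSV)
    a=(slice(195,228),slice(268,300)) if n=='top' else (slice(188,212),slice(272,304))
    b=(hsv[a][...,1]>165)&(hsv[a][...,2]>110)
    print('button',b.sum(),np.nanmedian(W[a][b],0) if b.any() else hsv[a][16,16], hsv[a][14,15])
```

```text
top [267 130  19  19 287] [737.7 -30.4 105.8] ((738.8812255859375, -30.57322120666504), (41.71517562866211, 42.72303009033203), 89.56829833984375) [101.5 105.8 108.2]
top [196 150  19  20 294] [690.2 131.5 105.7] ((691.4244384765625, 131.89849853515625), (41.231998443603516, 43.586219787597656), 85.89600372314453) [101.4 105.7 108.7]
top [314 158  31  31 741] [ 659.  -151.4  103.7] ((660.0560302734375, -152.28433227539062), (68.20661926269531, 70.4603042602539), 44.28654861450195) [100.4 103.7 106.5]
top [ 152  174  157  105 9585] [539.6  74.8 107.6] ((540.7510375976562, 71.96426391601562), (150.32794189453125, 321.7071533203125), 16.16709327697754) [104.2 107.6 117.5]
lemon? [398.12385421  58.91749214  42.49935548]
button 0 [ 18 149 115] [ 18 144 115]
side [262 164  30  18 418] [ 657.4 -144.2  104.1] ((659.9354248046875, -150.55581665039062), (69.39838409423828, 69.63995361328125), 0.4426243305206299) [ 97.6 104.1 106.1]
side [212 182  19  14 220] [736.3 -21.9 106.2] ((738.9820556640625, -27.278518676757812), (42.54180908203125, 43.30381774902344), 4.6979804039001465) [ 96.7 106.2 109. ]
side [ 216  185  109  114 8305] [532.7 112.5 107.9] ((541.7791137695312, 73.24513244628906), (151.83396911621094, 325.83685302734375), 16.30453109741211) [104.1 107.9 117.7]
side [187 224  21  17 289] [688.2 140.4 106.2] ((691.5171508789062, 136.32528686523438), (43.37905502319336, 41.71329116821289), 9.489273071289062) [ 97.  106.2 108.6]
lemon? [415.04149076 136.12036688  46.97806717]
button 0 [ 17 141 181] [ 17 143 193]
```

Emit:
step_arm(
  deltas=[0.4,-0.32,0,0,0,0,-1,0.4,-0.32,0,0,0,0,-1,0.4,-0.32,0,0,0,0,-1,0.4,-0.32,0,0,0,0,-1,0.4,-0.32,0,0,0,0,-1],
  force=20,
)

```text
t: 0.52
position: [319.9, -440.5, 238.4]
eef_rot: [0.987, 0.163, -0.0, -0.0]
ft_force: [1.1, -0.4, -0.2]
finger_gap: 57.0
grip_force: 0.0
```

Emit:
step_arm(
  deltas=[0.4,-0.32,0,0,0,0,-1,0.4,-0.32,0,0,0,0,-1,0.4,-0.32,0,0,0,0,-1,0.4,-0.32,0,0,0,0,-1,0.4,-0.32,0,0,0,0,-1],
)

```text
t: 0.93
position: [430.3, -267.9, 238.6]
eef_rot: [0.987, 0.163, -0.0, -0.0]
ft_force: [0.3, -0.6, 0.0]
finger_gap: 23.8
grip_force: 0.0
```

Emit:
step_arm(
  deltas=[0.4,-0.32,0,0,0,0.014,-1,0.4,-0.32,0,0,0,0.014,-1,0.4,-0.32,0,0,0,0.014,-1,0.4,-0.32,0,0,0,0.014,-1,0.4,-0.32,0,0,0,0.014,-1],
)

```text
t: 1.35
position: [540.7, -95.3, 238.6]
eef_rot: [0.99, 0.141, -0.0, -0.0]
ft_force: [0.3, -0.7, -0.2]
finger_gap: 0.5
grip_force: 0.0
```

```bash
cat > look.py <<'E'
from h import *
import sys
n=sys.argv[1]
o=ctrl.get_obs();c=optics.camera('wrist');W=pts(c,wristT(o,c))
np.savez(n+'.npz',W=W,im=c['image']);cv2.imwrite(f'pics/{n}.png',c['image'][...,::-1])
print(o['position'].round(1),o['ft_force'].round(1),W[210,280])
E
python3 look.py w1
```

```text
[540.7 -95.3 238.6] [ 0.3 -0.7 -0.2] [ 492.2237327  -114.40457216   -1.11718444]
```

View pics/w1.png

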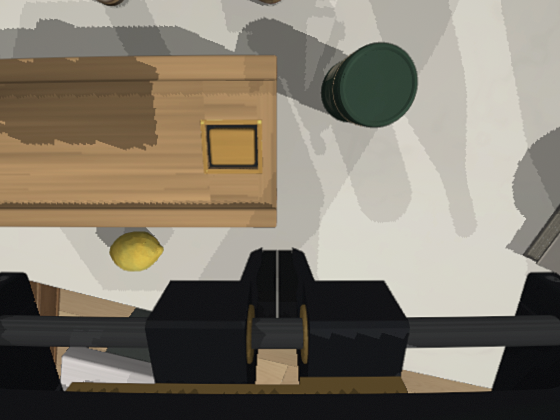

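The wrist view shows the box square with the tool. The brass button is centred at about (233,146), inside a dark gap spanning roughly columns 207–259 and rows 124–169. The closed fingers are at about (278,255).

Run:
```python
from h import *
d=np.load('w1.npz');W=d['W']
g=cv2.cvtColor(d['im'],cv2.COLOR_RGB2GRAY)
m=np.zeros_like(g);m[115:178,200:268]=(g[115:178,200:268]<60)
c,_=cv2.findContours(m,0,1);c=max(c,key=cv2.contourArea);x,y,w,h=cv2.boundingRect(c);print(x,y,w,h)
r=cv2.minAreaRect(c);print(r)
P=W[y+12:y+h-12,x+12:x+w-12].reshape(-1,3);b=np.nanmedian(P,0);print('button',b)
o=ctrl.get_obs();print('tool delta',R.from_quat(o['eef_rot']).as_matrix().T@(b-o['position']))
e=W[:,:,2];s=(e>112)&(e<122);
print(cv2.minAreaRect(W[(e>98)&(e<122)&(W[...,0]<632)&(W[...,1]>-110)&(W[...,0]>440)][:,:2].astype(np.float32)))
```

```text
207 125 51 43
((232.0, 146.0), (49.99999237060547, 41.99999237060547), -0.0)
button [574.54335503 -44.24863116 108.57572586]
tool delta [ 40.29315735 -31.37770759 130.63116618]
((547.3095092773438, 48.243682861328125), (149.8558349609375, 271.44354248046875), 16.242515563964844)
```

Emit:
step_arm(
  deltas=[0.1,-0.078,0.05,0,0,0,-1,0.1,-0.078,0.15,0,0,0,-1,0.1,-0.078,0.25,0,0,0,-1,0.1,-0.078,0.28,0,0,0,-1,0.1,-0.078,0.28,0,0,0,-1],
)

```text
t: 1.82
position: [566.1, -56.4, 122.2]
eef_rot: [0.99, 0.141, -0.004, -0.001]
ft_force: [-0.1, -0.6, -0.2]
finger_gap: 0.2
grip_force: 0.0
```

```bash
python3 look.py w2
```

```text
[566.1 -56.4 122.2] [-0.1 -0.6 -0.2] [591.80727957 -51.34025486 107.24461074]
```

View pics/w2.png

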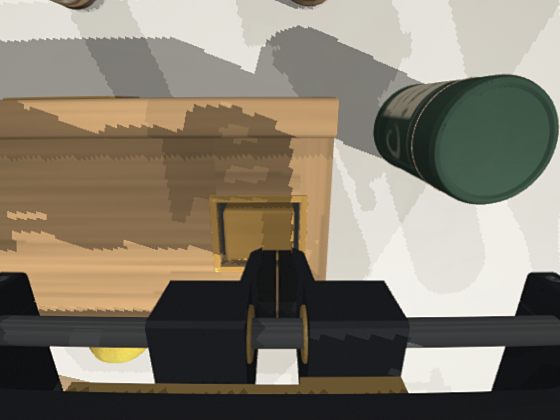

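The button frame is at about columns 210–307 from row 197 down. The fingers are still short of its centre, so I'll let the motion settle before correcting.

Emit:
step_arm(
  deltas=[0,0,0,0,0,0,-1,0,0,0,0,0,0,-1],
)

```text
t: 2.03
position: [570.9, -57.1, 128.5]
eef_rot: [0.99, 0.141, 0.002, 0.0]
ft_force: [0.3, -0.8, -0.3]
finger_gap: 0.5
grip_force: 0.0
```

Run:
```python
from h import *
o=ctrl.get_obs();M=R.from_quat(o['eef_rot']).as_matrix();print(o['position'].round(1),M.round(4))
print('tool delta',M.T@(np.array([574.5,-44,109])-o['position']))
```

```text
[570.9 -57.1 128.5] [[ 9.604e-01  2.785e-01  3.100e-03]
 [ 2.785e-01 -9.604e-01 -3.000e-04]
 [ 2.900e-03  1.100e-03 -1.000e+00]]
tool delta [  7.01460156 -11.64694406  19.54955833]
```

Emit:
step_arm(
  deltas=[0.0175,-0.029,0.005,0,0,0,-1,0.0175,-0.029,0.015,0,0,0,-1,0.0175,-0.029,0.02,0,0,0,-1,0.0175,-0.029,0.02,0,0,0,-1,0.0175,-0.029,0.02,0,0,0,-1],
)

```text
t: 2.45
position: [573.0, -43.8, 118.7]
eef_rot: [0.99, 0.141, -0.0, 0.0]
ft_force: [0.5, -0.5, 0.3]
finger_gap: 0.3
grip_force: 0.0
```

```bash
python3 - <<'E'
from h import *
o=ctrl.get_obs();M=R.from_quat(o['eef_rot']).as_matrix();print(o['position'].round(1),o['dq'].round(3))
print('tool delta',M.T@(np.array([574.5,-44,109])-o['position']))
E
python3 look.py w3
```

```text
[573.  -43.8 118.7] [ 0.005 -0.002  0.001 -0.001 -0.001 -0.001 -0.   ]
tool delta [1.36131732 0.64853634 9.65313351]
[573.  -43.8 118.7] [ 0.5 -0.5  0.3] [599.62627295 -38.46504546 106.28578942]
```

View pics/w3.png

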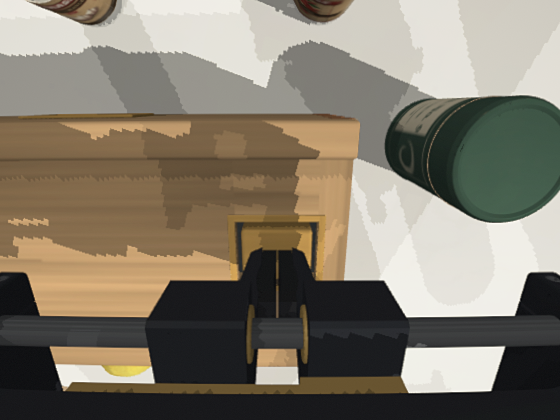

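The tool is centred: frame inner edges at columns 237–320 and the finger pair at 245–312. Next I press down.

Emit:
step_arm(
  deltas=[0.002,0,0.02,0,0,0,-1,0.002,0,0.03,0,0,0,-1,0.002,0,0.04,0,0,0,-1,0.002,0,0.05,0,0,0,-1,0.002,0,0.055,0,0,0,-1],
)

```text
t: 2.92
position: [574.5, -43.7, 96.5]
eef_rot: [0.99, 0.141, 0.0, 0.0]
ft_force: [1.9, -1.0, 5.1]
finger_gap: 0.5
grip_force: 2.6
```

Emit:
step_arm(
  deltas=[0,0,0,0,0,0,-1,0,0,0,0,0,0,-1,0,0,0,0,0,0,-1],
)

```text
t: 3.17
position: [574.5, -43.7, 97.1]
eef_rot: [0.99, 0.141, 0.001, 0.0]
ft_force: [1.8, -1.5, 5.0]
finger_gap: 0.5
grip_force: 2.5
```

Emit:
step_arm(
  deltas=[0,0,0.003,0,0,0,-1,0,-0.01,0.003,0,0,0,-1,0,-0.02,0.003,0,0,0,-1,0,-0.03,0.003,0,0,0,-1,0,-0.04,0.003,0,0,0,-1],
)

```text
t: 3.58
position: [569.9, -29.9, 95.9]
eef_rot: [0.99, 0.14, 0.0, 0.001]
ft_force: [1.7, -6.0, 4.8]
finger_gap: 0.6
grip_force: 3.4
```

```bash
python3 look.py w4
```

```text
[569.9 -29.9  95.9] [ 1.7 -6.   4.8] [603.7640819  -22.26100551 105.64550939]
```

View pics/w4.png

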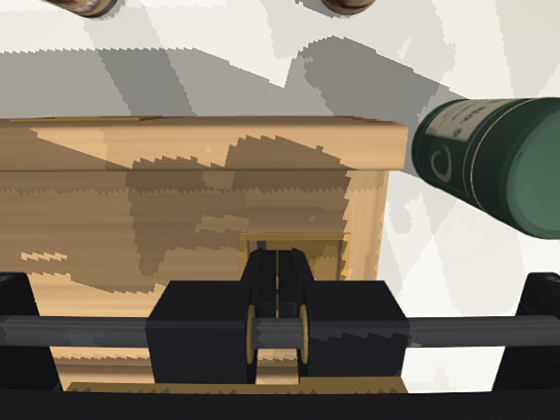

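The frame is at columns 242–350 and the finger is against its left (+x) edge. The lid has started to move, so I'm checking that the box itself has not.

```bash
cat > chk.py <<'E'
from h import *
import sys
u=np.array([-.279,.960]);v=np.array([.960,.279]);b0=np.array([541,72])
for n in sys.argv[1:]:
    d=np.load(n+'.npz');W=d['W'];q=W[...,:2]-b0;X=q@u;Y=q@v;z=W[...,2]
    m=(z>113)&(z<121)&(Y>58)&(Y<73)&(X<0)&(X>-200)
    l=(z>103)&(z<111)&(Y>35)&(Y<52)&(X<0)&(X>-200)
    p=lambda m,A,k:np.nanpercentile(A[m],k).round(1) if m.any() else None
    print(n,'rail end',p(m,X,.5),'lid front',p(l,X,.5),'lid z',p(l,z,50), 'rail outer', p((z>113)&(z<121)&(Y>40)&(Y<90)&(X<-50),Y,99))
E
python3 chk.py w1 w3 w4
```

```text
w1 rail end -159.3 lid front -159.5 lid z 106.6 rail outer 73.2
w3 rail end -159.0 lid front -159.4 lid z 106.6 rail outer 73.7
w4 rail end -158.6 lid front -154.2 lid z 106.6 rail outer 73.6
```

Emit:
step_arm(
  deltas=[0,-0.01,0,0,0,0,-1,0,-0.02,0,0,0,0,-1,0,-0.03,0,0,0,0,-1,0,-0.04,0,0,0,0,-1,0,-0.05,0,0,0,0,-1],
)

```text
t: 4.05
position: [563.9, -9.5, 95.8]
eef_rot: [0.99, 0.14, 0.0, 0.0]
ft_force: [1.7, -3.4, 5.0]
finger_gap: 0.5
grip_force: 2.5
```

```bash
python3 look.py w5; python3 chk.py w5
```

```text
[563.9  -9.5  95.8] [ 1.7 -3.4  5. ] [598.12346664  -1.81223775 106.30346484]
w5 rail end -158.6 lid front -133.3 lid z 106.6 rail outer 73.6
```

Emit:
step_arm(
  deltas=[0,-0.015,0,0,0,0,-1,0,-0.03,-0.002,0,0,0,-1,0,-0.045,-0.002,0,0,0,-1,0,-0.06,-0.002,0,0,0,-1,0,-0.075,-0.002,0,0,0,-1],
)

```text
t: 4.52
position: [555.4, 19.3, 96.0]
eef_rot: [0.99, 0.141, -0.0, 0.0]
ft_force: [2.7, -3.8, 0.4]
finger_gap: 0.5
grip_force: 2.4
```

Emit:
step_arm(
  deltas=[0,-0.02,0,0,0,0,-1,0,-0.04,0,0,0,0,-1,0,-0.06,0,0,0,0,-1,0,-0.08,0,0,0,0,-1,0,-0.1,0,0,0,0,-1],
)

```text
t: 4.93
position: [543.6, 59.5, 96.0]
eef_rot: [0.99, 0.141, -0.0, -0.0]
ft_force: [1.4, -0.5, -0.9]
finger_gap: 0.7
grip_force: 0.9
```

```bash
python3 look.py w6; python3 chk.py w6;python3 -c "
from h import *
u=np.array([-.279,.960]);p=ctrl.get_obs()['position'][:2];print((p-[541,72])@u,(p-[541,72])@[.96,.279])"
```

```text
[543.6  59.5  96. ] [ 1.4 -0.5 -0.9] [577.80423694  67.2235017  106.51258102]
w6 rail end -131.2 lid front -61.7 lid z 106.6 rail outer 73.7
-10.63958755573346 -0.9711706447658472
```

Emit:
step_arm(
  deltas=[0,-0.02,0,0,0,0,-1,0,-0.04,0,0,0,0,-1,0,-0.06,0,0,0,0,-1,0,-0.08,0,0,0,0,-1,0,-0.1,0,0,0,0,-1],
)

```text
t: 5.4
position: [532.5, 97.5, 96.2]
eef_rot: [0.99, 0.141, -0.0, 0.0]
ft_force: [0.4, -1.6, -1.7]
finger_gap: 0.4
grip_force: 0.9
```

Emit:
step_arm(
  deltas=[0,-0.01,0,0,0,0,-1,0,-0.02,0,0,0,0,-1,0,-0.03,0,0,0,0,-1,0,-0.035,0,0,0,0,-1,0,-0.04,0,0,0,0,-1],
)

```text
t: 5.82
position: [528.4, 112.2, 96.2]
eef_rot: [0.99, 0.141, -0.0, 0.0]
ft_force: [-1.2, -2.4, -0.1]
finger_gap: 0.5
grip_force: 0.8
```

```bash
python3 look.py w7; python3 chk.py w7;python3 -c "
from h import *
u=np.array([-.279,.960]);p=ctrl.get_obs()['position'][:2];print((p-[541,72])@u,(p-[541,72])@[.96,.279])"
```

```text
[528.4 112.2  96.2] [-1.2 -2.4 -0.1] [562.61891858 119.90842012 106.75210046]
w7 rail end -77.3 lid front -7.3 lid z 106.6 rail outer 73.7
42.49836336242653 -0.7996576070501915
```

Emit:
step_arm(
  deltas=[0,-0.005,0,0,0,0,-1,0,-0.01,0,0,0,0,-1,0,-0.015,0,0,0,0,-1,0,-0.018,0,0,0,0,-1,0,-0.018,0,0,0,0,-1],
)

```text
t: 6.28
position: [526.7, 118.8, 96.3]
eef_rot: [0.99, 0.141, -0.0, 0.0]
ft_force: [-0.4, -3.3, -0.2]
finger_gap: 0.4
grip_force: 1.3
```

```bash
python3 look.py w8; python3 chk.py w8;python3 -c "
from h import *
u=np.array([-.279,.960]);p=ctrl.get_obs()['position'][:2];print((p-[541,72])@u,(p-[541,72])@[.96,.279])"
```

```text
[526.7 118.8  96.3] [-0.4 -3.3 -0.2] [561.17056854 126.64201748 107.7768312 ]
w8 rail end -70.8 lid front -0.9 lid z 106.2 rail outer 73.6
48.905065734570094 -0.6583131636227727
```

Emit:
step_arm(
  deltas=[0,-0.005,0,0,0,0,-1,0,-0.005,0,0,0,0,-1,0,0.007,0,0,0,0,-1,0,0.007,0,0,0,0,-1,0,0.007,0,0,0,0,-1],
)

```text
t: 6.75
position: [527.8, 117.1, 96.5]
eef_rot: [0.99, 0.141, 0.0, -0.001]
ft_force: [0.7, 0.1, 0.1]
finger_gap: 0.7
grip_force: 0.0
```

Emit:
step_arm(
  deltas=[0,0,-0.03,0,0,0,-1,0,0,-0.08,0,0,0,-1,0,0,-0.16,0,0,0,-1,0,0,-0.25,0,0,0,-1,0,0,-0.3,0,0,0,-1],
)

```text
t: 7.17
position: [528.8, 117.8, 220.8]
eef_rot: [0.99, 0.141, 0.002, -0.001]
ft_force: [0.6, 0.5, -0.2]
finger_gap: 0.4
grip_force: 0.0
```

Emit:
step_arm(
  deltas=[0,0,0,0,0,0,-1,0,0,0,0,0,0,-1,0,0,0,0,0,0,-1],
)

```text
t: 7.42
position: [526.9, 116.6, 216.1]
eef_rot: [0.99, 0.141, -0.0, -0.0]
ft_force: [-0.2, 0.2, 0.2]
finger_gap: 0.1
grip_force: 0.0
```

```bash
python3 look.py w9; python3 chk.py w9
python3 - <<'E'
from h import *
u=np.array([-.279,.960]);v=np.array([.960,.279]);b0=np.array([541,72])
c=optics.camera('side');W=pts(c);cv2.imwrite('pics/side9.png',c['image'][...,::-1])
q=W[...,:2]-b0;X=q@u;Y=q@v
print('button z side',np.nanpercentile(W[(abs(X+120)<12)&(abs(Y)<9)][:,2],[20,50,80]))
W=np.load('w9.npz')['W'];q=W[...,:2]-b0;X=q@u;Y=q@v
print('wrist',np.nanpercentile(W[(abs(X+120)<12)&(abs(Y)<9)][:,2],[20,50,80]) if ((abs(X+120)<12)&(abs(Y)<9)).any() else 0)
E
```

```text
[526.9 116.6 216.1] [-0.2  0.2  0.2] [513.45929709 108.89218055  82.51489173]
w9 rail end -158.6 lid front -0.3 lid z 106.1 rail outer 73.9
button z side [108.4945619  109.25975595 110.36292105]
wrist [108.0592598  108.61228454 109.07336441]
```

View pics/side9.png

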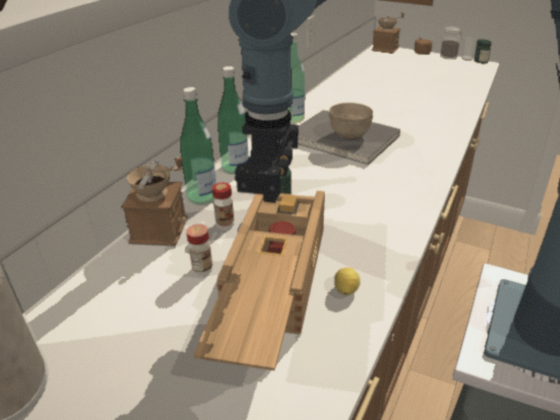

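The side view shows the lid fully open, with its hole at (272,244). The button is up at (288,203), the box has not moved, and the jars and lemon are in place.

```bash
python3 -c "
from cell import hand_in
print(hand_in())"
```

```text
the job is handed in; nothing more can be done
None
```

I handed the job in with the tea box open: the lid is out about 159–160 of its 160 mm, the button has sprung up in front of it, and the box, jars and lemon looked unmoved in the last views (the tin was partly hidden there, but the arm stayed clear of it).

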